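# Open the hazelnut jar in the one-handed jar clamp

## Task

Open the nut jar that stands between the jaws of the jar clamp: turn the clamp's dial clockwise until its white pointer is on the long mark, so that the jaws grip the jar, and slide the lock all the way home over the end of the dial. Then unscrew the tight lid, about a quarter turn anticlockwise until its lugs come free, without wrenching the jar round in the jaws, lift it straight off and finish still holding it level, two or three centimetres above the jar's mouth, with the jar still standing in the locked clamp. Do not upset the other things.

Things in the scene. Friction and masses are not known exactly. Their poses are not given: they have to be found in the camera images.
- clamp: One-handed jar clamp fixed to the worktop: wooden board 112 (x) x 335 (y) x 8 mm, grey fittings. Origin on the worktop under the jar seat, z up. In its frame: seat (rubber disc, top z 9 mm) at 0,0; fixed V jaw at +y, moving sprung V jaw at -y (tops z 50 mm); dial axis at y -140 mm; lock beyond it on the same line, to y -261 mm.
- seat (a point): Centre of the jar seat, on the clamp's rubber disc, 9 mm above the worktop; axes as the clamp's.
- dial_mark (a point): Outer end of the long black mark on the dial's scale, 34 mm from the dial's axis towards the lock (-y of the clamp), 36 mm above the worktop. The short ticks beside it are plain graduations.
- dial_grip (a point): On the dial's axis, at mid-height of its black bar grip, 54 mm above the worktop. Bar 10 mm wide, 48 mm long, round ends, 42 to 64 mm above the worktop, on a round foot of 42 mm diameter; a white line marks its pointer end. This frame's axes do not lie along the bar: use dial.
- dial (a joint): Dial angle, rad, grows clockwise from above. 1.30 = on the long mark: bar along the clamp's y, pointer end to -y, at the lock; at q the bar is (1.30 - q) anticlockwise of that. Starts 0 to 0.3, stays where left. Drives the jaw 10 mm a rad; pads touch the jar at about 0.8, then spring harder (to 0.3 N m on the dial). The lock passes over the bar only within about 0.15 rad of the mark.
- lock_fin (a point): Grip point of the lock's upright black fin, 8 mm below its top: fin 9 mm thick (clamp x), 22 mm long (clamp y), free from 57 to 84 mm above the worktop. The lock is a steel hood 25 mm wide, top at 70 mm, its mouth 50 mm ahead of this point towards the dial (+y of the clamp). The point moves with the lock.
- lock (a joint): Travel of the lock in m along the clamp's +y, towards the dial. 0: fully back; 0.028: fully home, hood over the end of the dial's bar. Starts at 0 to 0.003, needs about 3 N to slide, stays where it is left.
- jar: Glass jar of hazelnuts, loose, 0.3 to 0.4 kg: round body 66 mm across and 60 mm high, neck 44 mm across with its top 76 mm above the jar's bottom. Origin at the centre of its bottom, z up. It stands on the clamp's seat between the open jaws.
- jar_side (a point): Point on the side of the jar's glass, 33 mm from its axis along the jar's x, 30 mm above its bottom; shows whether the jar turns.
- jar_rim (a point): Centre of the jar's mouth, 79 mm above the jar's bottom: the top of its rubber sealing ring while the lid is on. Moves with the jar.
- lid: Ribbed aluminium lid, 62 mm across, 16 mm high, 40 g; origin at the centre of its lower edge. Closed: edge 76 mm, top 92 mm above the worktop, jar's shoulder 7 mm below the edge. Three lugs under thread ramps, pressed up by the seal (9 N): about 0.25 N m to turn. Anticlockwise from above it rises 2 mm, is free after 1.0 to 1.6 rad (best 1.35), is stopped at 1.65; free, it lifts straight off.
- lid_top (a point): Centre of the lid's top, 16 mm above the lid's origin.
- mug: Small white cup with a handle, 60 x 87 x 50 mm, origin under its centre; bystander.
- spice_jar: Spice jar with a green cap, 44 mm across, 99 mm high, origin under its centre; bystander.
- jam_jar: Another, closed jar, 73 mm across, 84 mm high, standing behind the clamp, origin under its centre; bystander.
- spoon: Teaspoon lying in front of the clamp, 130 x 27 x 11 mm; bystander.
Not all that is in view belongs to the job. Of the things shaped like the lid, the aluminium one is meant.

How it is judged (in metres and radians):
On the way, in this order (a step that is already met when the one before it is completed fails the run):
1. the dial's pointer is on the long mark (within 0.13 rad), the lock not yet over it (value of joint dial between 1.17 and 1.43 rad and value of joint lock below 0.012 m), for 0.2 s.
2. the lock is home (within 4 mm) over the end of the dial (value of joint dial between 1.17 and 1.43 rad and value of joint lock above 0.024 m), for 0.2 s.
3. with the clamp locked, the lid comes off the threads of the standing jar (all of step 2 and angle between jar's own z axis and vertical below 0.12 rad and horizontal distance between jar and seat below 0.008 m and z of jar in the frame of clamp below 0.014 m and z of lid in the frame of jar above 0.074 m), for 0.1 s.
At the end, for the whole second after the job is handed in: Lid held still in the fingers alone, level within 10 deg, within 20 mm of the jar's axis, its edge 9 to 49 mm above the neck; jar upright and untouched on its seat (8 mm); dial on the mark (0.13 rad), lock home (4 mm) (all of step 2 and angle between jar's own z axis and vertical below 0.12 rad and horizontal distance between jar and seat below 0.008 m and z of jar in the frame of clamp below 0.014 m and z of lid in the frame of jar between 0.085 and 0.125 m and horizontal distance between lid and jar below 0.02 m and angle between lid's own z axis and vertical below 0.17 rad and contact force between the fingers and lid above 2 N and contact force between each of lid, the arm and jar below 0.1 N and linear speed of each of lid, jar below 0.02 m/s); the arm keeps its last pose, push and grip.
It fails at once if the jar is wrenched round or shoved: a point on its side moves more than 16 mm (distance of jar_side from where it was at the start of the episode above 0.016 m).
It fails at once if the jar is lifted out of the clamp or tipped (z of jar in the frame of clamp above 0.02 m or angle between jar's own z axis and vertical above 0.25 rad).
It fails at once if another thing is knocked over or pushed more than 40 mm (distance of any of mug, spice_jar, jam_jar, spoon from where it was at the start of the episode above 0.04 m).
It also fails if it takes over 58 s, if anything falls off the work surface, if the arm or the gripper's body presses on something with over 40 N, if the wrist force passes 120 N, or if a joint passes its speed limit or range.

## Robot

A 6-joint arm with a two-finger parallel gripper is mounted at the origin on a cart in front of the work surface, level with it; the furniture and walls round the work are solid. World frame = base frame: x ahead of the robot, y to its left, z up, the work surface at z = 0. Lengths are in mm, angles in degrees, forces in N, time in s.
With the tool pointing down it reaches from about 350 to 850 mm from the base axis. Payload 8.1 kg.
Tool frame: the origin (TCP) lies midway between the tips of the shut fingers; the grasp point (between the pads) lies grip_depth behind it (grip_depth is the distance from the TCP to the grasp point, in mm); z points along the fingers, y is the line along which they close (so a half turn about z gives the same grasp; the last joint's range is limited). The gripper opens to 85 mm and grips with 20 to 120 N. Pads are 22 mm wide; open, the fingers measure 114 mm over their backs; the gripper's body (76 mm by 85 mm) begins 54 mm behind the grasp point. The pads swing forward as they close: fully open they stand 13 mm farther back than shut.
Start: joints at [-69.179, 7.471, 85.268, -0, 87.261, -4.893], TCP at [260.351, -540.576, 231.292] pointing down, gripper open.
Joint ranges: [-169.43, 169.43], [-51.17, 129.36], [1.28, 143.12], [-76.62, 256.62], [0, 156.53], [-152.29, 152.29]. Speed limits (degrees/s): [136.94, 136.94, 159.86, 180, 180, 180].

## Interface

Orientations are given as [roll, pitch, yaw] about the fixed x, y, z axes, in that order (R = Rz(yaw) Ry(pitch) Rx(roll)).
In Python, from bench import sense, snapshot, hand_in, grip_depth gives the robot as it stands. The module is installed in compiled form; this text tells all that it offers.
- The arm moves only by the tool apply_moves, never from a script. Its argument "series" is text: rows parted by semicolons, each of 5 numbers parted by spaces: the shift along the tool's x, y, z each as a share of 0.3 m, from -1 to 1, then the turn about the tool's z as a share of 2 rad, from -1 to 1, then the gripper's target within -1 to 1 (shut at 1, half-way at 0, fully open at -1). In form: tx ty tz twist gripper; .... A call has 1 to 5 rows; each row shifts and turns the commanded pose from where the row before left it, along the tool's axes as they then stand; what a row does not reach is not made up. A row lasts 1/12 s, in which the tool goes at most 41.7 mm and 7.16 degrees, less where a joint would pass 70% of its speed; a pose out of reach is approached as far as the arm can. A call with a number of a shift or a turn outside -1 to 1 is refused whole. A call with a gripper value outside its range is refused whole. The fingers move at their own pace and stop on an object; "squeeze" is the grip in N (left out, the last holds). Time passes only in rows, so rows that do not move let the fingers close. It gives the time, the measured TCP pose, the force, the opening and the grip force at its end, in the units of the state.
- sense(): the state, without advancing time (a new reading comes with each control period).
- snapshot(name): name is "side" or "top"; returns a dict with "frame" (384x512x3 uint8, blue, green, red), "depth" (384x512 float32, mm along the optical axis (not along the pixel's ray), 0 where there is no reading), "intrinsics" (3x3 intrinsics, pixels), "dist" ([k1, k2, p1, p2, k3] as OpenCV has them; the pictures are not rectified), "extrinsics" (4x4, takes a point from camera to world coordinates). Camera axes: x right, y down, z forward; pixel columns grow to the right and rows downward; lengths in mm; the calibration is good to about 2 mm. A picture is of the moment at which its call begins.
- hand_in(): hands the job in; it is judged then, once.
The state is a dict: "time": time; "joint_pos": joint angles; "qd": joint speeds; "joint_efforts": joint torques, N m; "tool_pos": TCP position; "tcp_rot": TCP orientation; "ft_force": force on the tool from outside, world axes, zero at the start; "wrist_torque": the same for the moment, N m; "finger_gap": finger opening in mm; "grip_force": force on a finger pad.
Only numpy, scipy, OpenCV 4.12 (cv2) and the standard library are available. Lean on these libraries where they do the work, as an engineer would, in place of code of your own. Each camera call takes 0.05 s, during which the arm holds its last target. There are 200 camera calls.

## Working session

There is one attempt and no reset: what is moved stays moved. The work goes in short steps, Python scripts to look and compute and a tool call to move; the robot and the scene stay as the last step left them, time stands still between calls to the robot, and variables do not carry over. Pictures are saved under pics/ and viewed, at most 10 in all, crops included, and the job is handed in when it is done.

Besides the shell and the picture viewer there is one more tool, called after "Request:" in YAML: its name, and indented under it one key for each argument. apply_moves: Moves the arm, as the interface text tells. Its arguments: {"type":"object","properties":{"series":{"type":"string"},"squeeze":{"type":"number"}},"required":["series"]}

```bash
mkdir -p pics; cat > h.py <<'E'
import numpy as np, cv2
from bench import sense, snapshot, hand_in, grip_depth
def snap(n,f):
    s=snapshot(n); np.savez('pics/'+f+'.npz',**s); cv2.imwrite('pics/'+f+'.png',s['frame']); return s
def pix2w(s,u,v,z=None):
    n=cv2.undistortPoints(np.array([[[u,v]]],float),s['intrinsics'],s['dist'])[0,0]
    T=s['extrinsics']; r=T[:3,:3]@np.array([n[0],n[1],1.]); o=T[:3,3]
    if z is None:
        d=s['depth'][int(round(v)),int(round(u))]
    else: d=(z-o[2])/r[2]
    return o+d*r
E
python3 - <<'E'
from h import *
print(grip_depth, sense())
for n in('top','side'):
    s=snap(n,n+'0'); print(s['extrinsics'].round(2).tolist(), s['intrinsics'].tolist())
E
```

```text
18.700000000000003 {'time': 0.0, 'joint_pos': array([-6.91788583e+01,  7.51484689e+00,  8.53296920e+01, -4.72336151e-04,
        8.72642573e+01, -4.89143508e+00]), 'qd': array([ 0.01877302, -0.08166164, -0.06658767, -0.03134851,  0.01636867,
        0.00270996]), 'joint_efforts': array([-6.17263186e-05, -5.69409978e+01, -5.00550234e+01, -8.87477739e-06,
        1.52568519e-02, -2.17372428e-05]), 'tool_pos': array([ 260.1438155 , -540.03939278,  230.24323255]), 'tcp_rot': array([-1.79891560e+02, -8.80679586e-03,  2.57125915e+01]), 'ft_force': array([-0.57712103,  0.60927255,  0.3081026 ]), 'wrist_torque': array([0.05721361, 0.02828569, 0.0112053 ]), 'grip_force': 0.0, 'finger_gap': 85.15917646734324}
[[-0.0, -0.99, 0.11, 458.52], [-1.0, -0.0, -0.04, -152.75], [0.04, -0.11, -0.99, 1000.92], [0.0, 0.0, 0.0, 1.0]] [[441.34790627433426, 0.0, 252.38687347441657], [0.0, 441.34790627433426, 190.05004217331904], [0.0, 0.0, 1.0]]
[[-0.95, -0.17, 0.27, 341.05], [-0.32, 0.46, -0.83, 539.44], [0.01, -0.87, -0.49, 488.24], [0.0, 0.0, 0.0, 1.0]] [[413.43334017734435, 0.0, 252.65830889540766], [0.0, 413.43334017734435, 189.3124388629614], [0.0, 0.0, 1.0]]
```

View pics/top0.png

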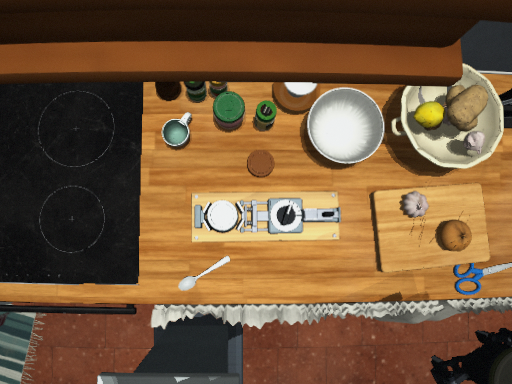

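View pics/side0.png

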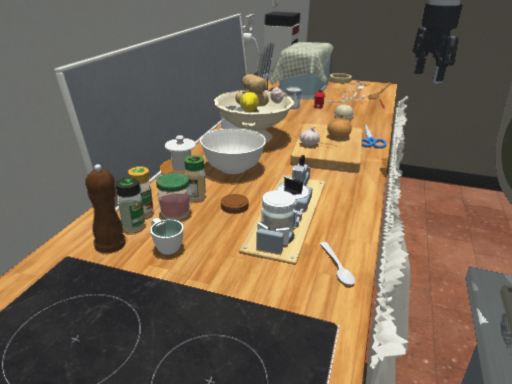

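Top view: lid at about (223,215), dial at (287,215), lock at (322,214), board spanning columns 192–340. Next I'll enlarge the clamp.

```bash
python3 - <<'E'
from h import *
s=cv2.imread('pics/top0.png')
c=s[185:250,185:345]; cv2.imwrite('pics/c1.png',cv2.resize(c,None,fx=5,fy=5,interpolation=cv2.INTER_CUBIC))
E
```

```text
(no output)
```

View pics/c1.png

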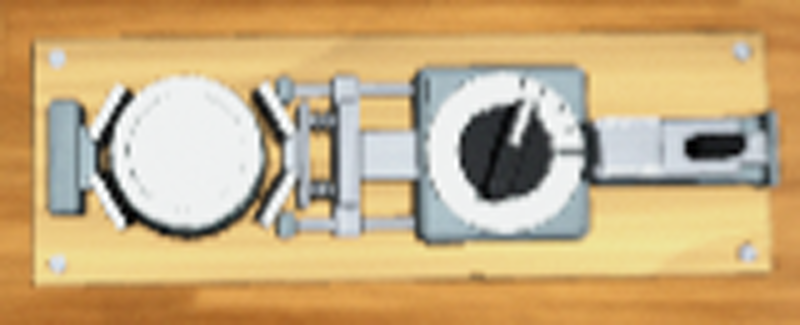

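Crop: board corners at crop pixels (33,40), (767,32), (772,275) and (33,285). The lid centre is about (187,155), the white pointer line runs (513,145)→(533,97), and the fin centre is (715,146). The dial scale centre is about (505,153).

```bash
python3 - <<'E'
from h import *
s=dict(np.load('pics/top0.npz'))
P=lambda x,y,z:pix2w(s,185+(x+.5)/5-.5,185+(y+.5)/5-.5,z)
c=[P(x,y,8) for x,y in((33,40),(767,32),(772,275),(33,285))]
print(np.round(c,1)); 
for a,b in((0,1),(1,2),(2,3),(3,0)): print(np.linalg.norm(c[a]-c[b]).round(1))
src=np.array([[56,167.5],[56,-167.5],[-56,-167.5],[-56,167.5]])
# the board's y offset unknown: fit
ctr=np.mean(c,0); d=(c[0]+c[3]-c[1]-c[2]); print('ctr',ctr,'yaw',np.degrees(np.arctan2(-d[0],d[1])))
for n,(x,y,z) in dict(screwUL=(57,58,8),lid=(187,153,92),dialscale=(505,153,36),footc=(506,152,42),p0=(513,145,64),p1=(533,97,64),bar2=(492,197,64),mark=(583,153,36),fin=(715,146,84),finL=(687,146,84),finR=(745,146,84)).items():
    print(n,P(x,y,z).round(1), pix2w(s,185+x/5,185+y/5).round(1))
s2=dict(np.load('pics/side0.npz'))
# candidate lid depth blob heights
E
```

```text
[[ 559.4  -51.5    8. ]
 [ 563.5 -385.9    8. ]
 [ 452.7 -385.9    8. ]
 [ 449.4  -52.7    8. ]]
334.4
110.8
333.2
110.0
ctr [ 506.24982878 -219.01331175    8.        ] yaw 0.6454952003234614
screwUL [551.2 -62.5   8. ] [550.2 -63.5   9. ]
lid [ 504.2 -123.9   92. ] [ 503.2 -124.9   96.8]
dialscale [ 507.  -261.5   36. ] [ 504.6 -259.    65.7]
footc [ 507.1 -261.3   42. ] [ 505.2 -259.7   63.2]
p0 [ 509.  -261.8   64. ] [ 508.  -262.5   65.4]
p1 [ 529.5 -270.6   64. ] [ 530.9 -275.3   34. ]
bar2 [ 486.8 -252.6   64. ] [ 486.  -253.4   64.5]
mark [ 506.9 -296.    36. ] [ 506.2 -297.5   32. ]
fin [ 507.3 -344.8   84. ] [ 506.5 -345.8   83.2]
finL [ 507.3 -332.9   84. ] [ 507.8 -338.5   59.7]
finR [ 507.3 -357.6   84. ] [ 506.5 -358.6   83. ]
```

Request:
apply_moves:
  series: "0 0 0 -0.06 0; 0 0 0 -0.06 0; 0 0 0 -0.06 0; 0 0 0 -0.06 0; 0 0 0 -0.06 0"
  squeeze: 40

```text
time: 0.52
tool_pos: [260.2, -540.2, 230.6]
tcp_rot: [-180.0, -0.0, 60.4]
ft_force: [-0.6, -0.1, -0.3]
finger_gap: 42.4
grip_force: 0.0
```

Request:
apply_moves:
  series: "0 0 0 -0.06 0; 0 0 0 -0.06 0; 0 0 0 -0.06 0; 0 0 0 -0.06 0; 0 0 0 -0.06 0"

```text
time: 0.93
tool_pos: [260.2, -540.3, 230.7]
tcp_rot: [-180.0, -0.1, 94.8]
ft_force: [0.0, -0.9, -0.5]
finger_gap: 42.8
grip_force: 0.0
```

Request:
apply_moves:
  series: "0 0 0 -0.06 0; 0 0 0 -0.06 0; 0 0 0 -0.06 0; 0 0 0 -0.06 0; 0 0 0 -0.06 0"

```text
time: 1.35
tool_pos: [260.2, -540.3, 230.7]
tcp_rot: [180.0, -0.1, 129.2]
ft_force: [-0.2, 0.3, 1.1]
finger_gap: 42.9
grip_force: 0.0
```

Request:
apply_moves:
  series: "0 0 0 -0.06 0; 0 0 0 -0.06 0; 0 0 0 -0.06 0; 0 0 0 -0.06 0; 0 0 0 -0.007 0"

```text
time: 1.77
tool_pos: [260.3, -540.3, 230.7]
tcp_rot: [180.0, -0.0, 157.5]
ft_force: [-0.5, -0.4, 0.7]
finger_gap: 42.7
grip_force: 0.0
```

Request:
apply_moves:
  series: "-0.04 0.118 0.03 0 0; -0.04 0.118 0.03 0 0; -0.04 0.118 0.03 0 0; -0.04 0.118 0.03 0 0; -0.04 0.118 0.03 0 0"

```text
time: 2.18
tool_pos: [385.0, -399.3, 185.6]
tcp_rot: [180.0, -0.0, 156.9]
ft_force: [0.4, -1.0, 0.2]
finger_gap: 43.0
grip_force: 0.0
```

Request:
apply_moves:
  series: "-0.04 0.117 0.03 0 0; -0.04 0.117 0.03 0 0; -0.04 0.117 0.03 0 0; -0.04 0.117 0.03 0 0; -0.04 0.117 0.03 0 0"

```text
time: 2.6
tool_pos: [508.6, -260.7, 140.7]
tcp_rot: [-180.0, -0.0, 156.9]
ft_force: [0.2, -0.7, 1.0]
finger_gap: 42.8
grip_force: 0.0
```

Request:
apply_moves:
  series: "0 0 0.09 0 0; 0 0 0.03 0 0; 0 0 0 0 0"

```text
time: 2.85
tool_pos: [505.4, -260.7, 101.6]
tcp_rot: [180.0, -0.4, 157.1]
ft_force: [0.3, -0.2, -0.2]
finger_gap: 42.8
grip_force: 0.0
```

```bash
python3 - <<'E'
from h import *
print(sense()['tool_pos'],sense()['tcp_rot'])
a=snap('side','side1')['frame']
b=snap('top','top1')['frame']
A=cv2.resize(a[110:270,220:340],None,fx=3.7,fy=3.7,interpolation=cv2.INTER_CUBIC)
cv2.imwrite('pics/c2.png',A)
E
```

```text
[ 505.43165113 -260.72359495  101.57124175] [179.95960791  -0.39091665 157.08272254]
```

View pics/c2.png

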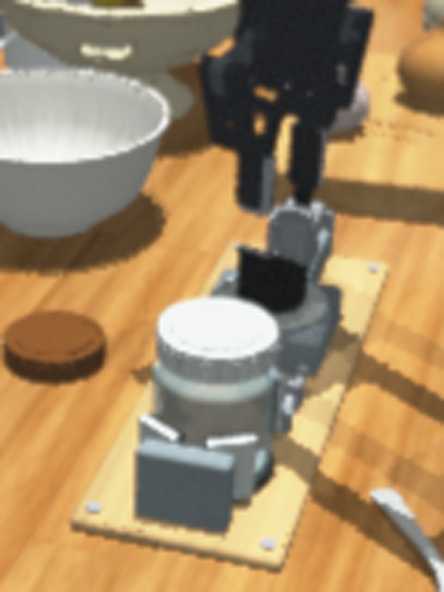

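The crop shows the fingers straddling the dial bar from above, the bar standing clear behind the lid, and nothing in the way of going down. Descending.

Request:
apply_moves:
  series: "0 0 0.05 0 0; 0 0 0.05 0 0; 0 0 0.05 0 0; 0 0 0.03 0 0; 0 0 0 0 0"

```text
time: 3.37
tool_pos: [506.9, -262.8, 50.5]
tcp_rot: [180.0, -0.1, 157.0]
ft_force: [-0.6, 0.5, -0.7]
finger_gap: 42.9
grip_force: 0.2
```

Request:
apply_moves:
  series: "0 0 0 0 0;0 0 0 0 0"

```text
time: 3.53
tool_pos: [508.2, -263.3, 52.7]
tcp_rot: [-180.0, 0.1, 157.1]
ft_force: [0.4, -0.6, -0.4]
finger_gap: 42.6
grip_force: 0.0
```

Request:
apply_moves:
  series: "0.002 0.004 0.016 0 0; 0 0 0 0 0.5; 0 0 0 0 1; 0 0 0 0 1; 0 0 0 0 1"
  squeeze: 30

```text
time: 3.95
tool_pos: [507.6, -261.6, 46.8]
tcp_rot: [-179.9, 0.0, 157.2]
ft_force: [-2.9, -2.3, 2.3]
finger_gap: 9.1
grip_force: 31.7
```

Request:
apply_moves:
  series: "0 0 0 0 1;0 0 0 0 1;0 0 0 0 1"

```text
time: 4.2
tool_pos: [507.6, -261.6, 46.8]
tcp_rot: [-179.9, 0.0, 157.2]
ft_force: [-3.8, -3.7, 2.5]
finger_gap: 9.7
grip_force: 31.9
```

Request:
apply_moves:
  series: "0 0 0 0.048 1;0 0 0 0.048 1;0 0 0 0.048 1;0 0 0 0.048 1;0 0 0 0.048 1"

```text
time: 4.62
tool_pos: [507.5, -261.7, 46.8]
tcp_rot: [-179.9, 0.0, 129.4]
ft_force: [-4.0, -4.9, 1.8]
finger_gap: 9.1
grip_force: 32.4
```

Request:
apply_moves:
  series: "0 0 0 0.048 1;0 0 0 0.048 1;0 0 0 0.048 1;0 0 0 0.048 1;0 0 0 0.048 1"

```text
time: 5.03
tool_pos: [507.3, -261.8, 46.8]
tcp_rot: [-180.0, 0.1, 101.9]
ft_force: [-4.9, -5.0, 2.8]
finger_gap: 9.4
grip_force: 33.4
```

Request:
apply_moves:
  series: "0 0 0 0.048 1;0 0 0 0.048 1;0 0 0 0.01 1;0 0 0 0 1;0 0 0 0 1"

```text
time: 5.45
tool_pos: [507.3, -261.8, 46.8]
tcp_rot: [-180.0, 0.1, 90.0]
ft_force: [-5.5, -4.5, 3.6]
finger_gap: 9.2
grip_force: 32.3
```

```bash
python3 -c "
from h import *
s=sense();print(s['tool_pos'],s['tcp_rot'],s['ft_force'],s['wrist_torque'],s['joint_pos'])"
```

```text
[ 507.27110249 -261.81267784   46.80053453] [-1.79955952e+02  6.73588511e-02  8.99841937e+01] [-5.52313755 -4.50826928  3.59527304] [-0.84031283  0.85530752  0.19013428] [-3.23933419e+01  1.25007486e+01  9.97835027e+01 -8.69695212e-02
  6.77169019e+01 -3.23445316e+01]
```

Request:
apply_moves:
  series: "0 0 0 0 0.3;0 0 0 0 0.3;0 0 0 0 0.3;0 0 -0.08 0 0.3;0 0 -0.1 0 0.3"

```text
time: 5.87
tool_pos: [505.6, -259.1, 97.7]
tcp_rot: [-179.7, -0.2, 90.0]
ft_force: [0.4, -1.2, -0.2]
finger_gap: 29.8
grip_force: 0.0
```

Request:
apply_moves:
  series: "-0.139 0 0 0 0.3;-0.139 0 0 0 0.3;-0.05 0 0 0 0.3;0 0 0 0 0.3;0 0 0 0 0.3"

```text
time: 6.28
tool_pos: [507.6, -359.7, 100.2]
tcp_rot: [180.0, -0.0, 89.9]
ft_force: [-0.6, -0.2, 0.3]
finger_gap: 30.1
grip_force: 0.0
```

```bash
python3 - <<'E'
from h import *
print(sense()['tool_pos'],sense()['tcp_rot'])
s=snap('top','top2')['frame']
c=s[185:250,185:345]; cv2.imwrite('pics/c3.png',cv2.resize(c,None,fx=5,fy=5,interpolation=cv2.INTER_CUBIC))
E
```

```text
[ 507.60827171 -359.71221482  100.1819873 ] [ 1.79995428e+02 -4.33600389e-02  8.99057538e+01]
```

View pics/c3.png

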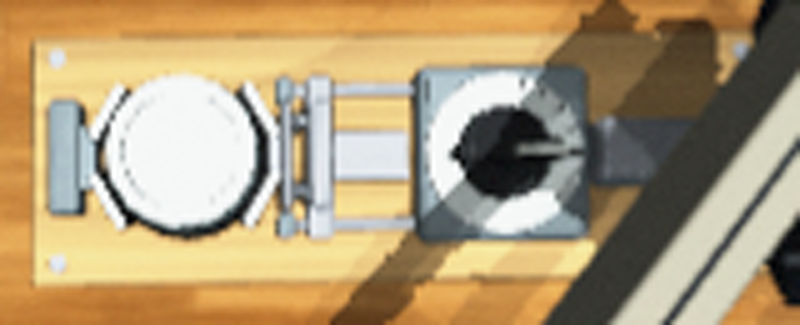

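The pointer line at crop (520–580,150) lies on the long mark, and the jaws now touch the jar. Next is the fin.

Request:
apply_moves:
  series: "0.049 0 0 0 0.3;0 0 0.04 0 0.3;0 0 0.05 0 0.3;0 0 0.04 0 0.3;0 0 0 0 0.3"

```text
time: 6.75
tool_pos: [505.9, -342.1, 57.4]
tcp_rot: [-179.7, -0.2, 90.1]
ft_force: [-0.5, 0.4, -1.4]
finger_gap: 30.4
grip_force: 0.0
```

Request:
apply_moves:
  series: "0 0 0 0 0.3;0 0 0 0 0.3;0 0 0 0 0.3"

```text
time: 7.0
tool_pos: [508.3, -345.0, 62.4]
tcp_rot: [179.9, 0.0, 90.0]
ft_force: [-0.0, 0.8, 0.9]
finger_gap: 29.9
grip_force: 0.0
```

Request:
apply_moves:
  series: "0 0 0 0 1;0 0 0 0 1;0 0 0 0 1;0 0 0 0 1;0 0 0 0 1"

```text
time: 7.42
tool_pos: [508.2, -345.1, 62.3]
tcp_rot: [179.9, 0.1, 90.0]
ft_force: [-0.8, -0.1, 6.0]
finger_gap: 8.6
grip_force: 33.7
```

Request:
apply_moves:
  series: "0.018 0 0 0 1;0.018 0 0 0 1;0.018 0 0 0 1;0.018 0 0 0 1;0 0 0 0 1"

```text
time: 7.83
tool_pos: [507.9, -322.3, 62.3]
tcp_rot: [180.0, 0.0, 90.0]
ft_force: [-2.5, 1.6, 8.5]
finger_gap: 8.6
grip_force: 34.2
```

Request:
apply_moves:
  series: "0.01 0 0 0 1;0.01 0 0 0 1;0.003 0 0 0 1;0 0 0 0 1;0 0 0 0 1"

```text
time: 8.25
tool_pos: [507.9, -319.1, 62.5]
tcp_rot: [179.9, 0.3, 90.0]
ft_force: [-1.2, -14.0, 1.4]
finger_gap: 8.3
grip_force: 33.2
```

Request:
apply_moves:
  series: "-0.004 0 0 0 0.3;0 0 0 0 0.3;0 0 0 0 0.3;0 0 -0.1 0 0.3;0 0 -0.13 0 -0.4"

```text
time: 8.67
tool_pos: [504.6, -314.3, 125.8]
tcp_rot: [-179.5, -0.4, 90.0]
ft_force: [1.1, -1.1, 0.7]
finger_gap: 40.5
grip_force: 0.0
```

Request:
apply_moves:
  series: "-0.13 0 -0.02 0 -1;-0.13 0 0 0.06 -1;-0.1 0 0 0.06 -1;0 0 0 0.06 -1;0 0 0 0.06 -1"

```text
time: 9.08
tool_pos: [503.4, -426.3, 135.7]
tcp_rot: [-179.9, -0.0, 62.0]
ft_force: [0.3, -0.5, -0.5]
finger_gap: 85.4
grip_force: 0.0
```

```bash
python3 - <<'E'
from h import *
print(sense()['tool_pos'],sense()['tcp_rot'])
S=snap('top','top3');s=S['frame']
c=s[185:250,185:345]; cv2.imwrite('pics/c4.png',cv2.resize(c,None,fx=5,fy=5,interpolation=cv2.INTER_CUBIC))
c=c[:,:65].copy(); g=cv2.cvtColor(c,cv2.COLOR_BGR2HSV)
# lid top: depth plane near 92 mm
T=S['extrinsics'];d=S['depth']
pts=[(u,v) for v in range(190,245) for u in range(195,260) if abs(pix2w(S,u,v)[2]-92)<7]
(cx,cy),r=cv2.minEnclosingCircle(np.array(pts,np.float32)); m=np.mean(pts,0)
print(len(pts),cx,cy,r,m,pix2w(S,cx,cy,92),pix2w(S,*m,92),np.median([pix2w(S,*p)[2] for p in pts]))
E
```

```text
[ 503.38115688 -426.26384021  135.68272599] [-1.79936561e+02 -3.45846547e-02  6.20278209e+01]
694 220.77554321289062 215.004638671875 15.076200485229492 [220.82276657 214.80691643] [ 504.61412783 -121.39537656   92.        ] [ 505.02101777 -121.4906304    92.        ] 93.25330767187387
```

View pics/c4.png

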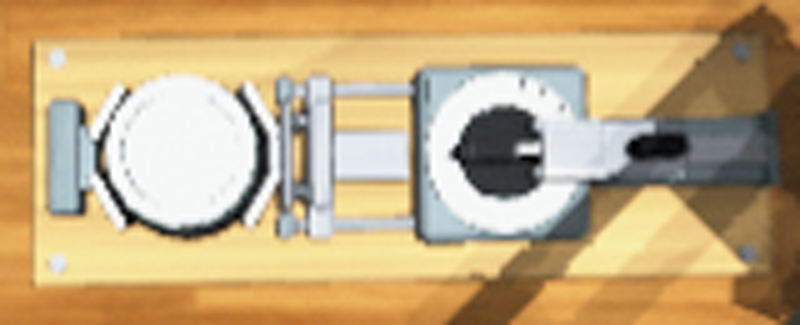

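The lock's mouth at (540,150) covers the bar end with the pointer still on the mark. The fin travelled about 26 mm before hitting a hard stop, so the lock is home. Lid centre is about (505,-121.5).

Request:
apply_moves:
  series: "0.113 -0.059 0 0 -1;0.113 -0.059 0 0 -1;0.113 -0.059 0 0 -1;0.113 -0.059 0 0 -1;0.113 -0.059 0 0 -1"

```text
time: 9.55
tool_pos: [503.3, -231.3, 135.9]
tcp_rot: [-179.9, -0.0, 62.7]
ft_force: [0.7, 0.2, -0.4]
finger_gap: 85.2
grip_force: 0.0
```

Request:
apply_moves:
  series: "0.113 -0.059 0 0 -1;0.113 -0.059 0 0 -1;0.109 -0.059 0 0 -1;0 0 0 0 -1;0 0 0 0 -1"

```text
time: 9.97
tool_pos: [502.9, -117.6, 136.3]
tcp_rot: [-180.0, -0.0, 62.9]
ft_force: [0.2, -0.8, 0.6]
finger_gap: 85.3
grip_force: 0.0
```

Request:
apply_moves:
  series: "0 0 0 0 -1;0 0 0 0 -1;0 0 0 0 -1"

```text
time: 10.22
tool_pos: [503.1, -121.3, 136.4]
tcp_rot: [-180.0, 0.0, 62.5]
ft_force: [0.0, -1.1, 0.4]
finger_gap: 85.8
grip_force: 0.0
```

Request:
apply_moves:
  series: "0.003 0.006 0.05 0 -1;0 0 0.06 0 -1;0 0 0.06 0 -1;0 0 0.04 0 -1;0 0 0 0 -1"

```text
time: 10.63
tool_pos: [502.9, -120.4, 70.2]
tcp_rot: [-179.7, 0.0, 62.4]
ft_force: [-0.8, -0.1, -0.8]
finger_gap: 85.2
grip_force: 0.0
```

Request:
apply_moves:
  series: "0 0 0.01 0 -1;0 0 0.01 0 -1;0 0 0 0 -1;0 0 0 0 -1;0 0 0 0 -1"

```text
time: 11.05
tool_pos: [505.8, -120.4, 68.3]
tcp_rot: [179.9, -0.0, 62.5]
ft_force: [-0.5, -0.6, -0.8]
finger_gap: 85.0
grip_force: 0.0
```

```bash
python3 - <<'E'
from h import *
print(sense()['tool_pos'],sense()['ft_force'])
a=snap('side','side2')['frame']
cv2.imwrite('pics/c5.png',cv2.resize(a[130:270,220:350],None,fx=4.2,fy=4.2,interpolation=cv2.INTER_CUBIC))
E
```

```text
[ 505.76658638 -120.44994668   68.29903124] [-0.45023905 -0.6402301  -0.83848237]
```

View pics/c5.png

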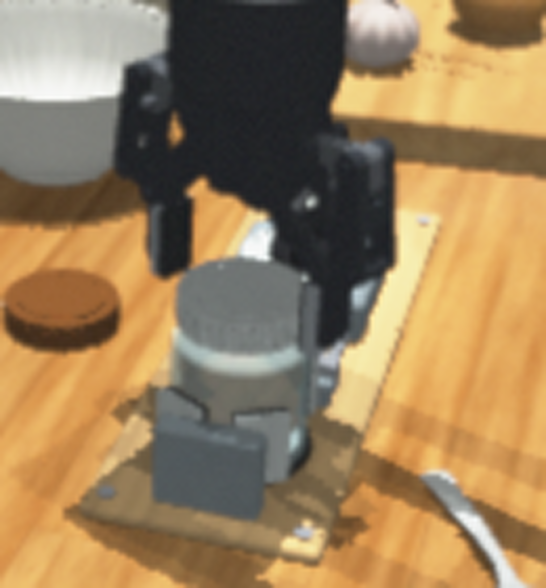

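Fingers straddle the lid (crop: left pad at (170,270), right pad at (320,330)) and nothing is touching. I'll lower 2 mm and close gently first.

Request:
apply_moves:
  series: "0 0 0.007 0 -1;0 0 0 0 -0.3;0 0 0 0 -0.3;0 0 0 0 -0.3;0 0 0 0 -0.3"
  squeeze: 25

```text
time: 11.52
tool_pos: [505.5, -120.3, 65.8]
tcp_rot: [180.0, -0.0, 62.5]
ft_force: [-1.0, -0.9, 3.0]
finger_gap: 61.3
grip_force: 26.8
```

Request:
apply_moves:
  series: "0 0 0 0 0;0 0 0 0 0;0 0 0 0 0"

```text
time: 11.77
tool_pos: [505.5, -120.3, 65.7]
tcp_rot: [180.0, -0.0, 62.5]
ft_force: [-0.1, 0.6, 3.9]
finger_gap: 61.5
grip_force: 26.9
```

```bash
python3 -c "
from h import *
s=sense();print(s['tool_pos'],s['tcp_rot'],s['ft_force'],s['wrist_torque'],s['finger_gap'],s['grip_force'])"
```

```text
[ 505.46376408 -120.32316627   65.71465212] [ 1.79970791e+02 -5.25037919e-03  6.25001015e+01] [-0.14440542  0.6157964   3.88268291] [-0.01072939 -0.00317321 -0.02379554] 61.54563942707992 26.91695078741759
```

Request:
apply_moves:
  series: "0 0 0 0 0.2;0 0 0 0 0.2;0 0 0 0 0.2"
  squeeze: 60

```text
time: 12.02
tool_pos: [505.5, -120.3, 66.0]
tcp_rot: [180.0, -0.0, 62.5]
ft_force: [-2.8, 1.4, 8.4]
finger_gap: 60.3
grip_force: 62.9
```

Request:
apply_moves:
  series: "0 0 -0.0004 -0.03 0.2;0 0 -0.0004 -0.03 0.2;0 0 -0.0004 -0.03 0.2;0 0 -0.0004 -0.03 0.2;0 0 -0.0004 -0.03 0.2"

```text
time: 12.43
tool_pos: [505.6, -120.4, 66.2]
tcp_rot: [180.0, 0.0, 79.8]
ft_force: [-0.2, -0.6, 3.7]
finger_gap: 60.2
grip_force: 63.7
```

```bash
python3 - <<'E'
from h import *
s=sense();print(s['tool_pos'],s['tcp_rot'],s['ft_force'],s['wrist_torque'],s['finger_gap'],s['grip_force'])
a=snap('side','side3')['frame']; b=np.load('pics/side2.npz')['frame']
f=lambda a:cv2.resize(a[185:250,250:305],None,fx=7,fy=7,interpolation=cv2.INTER_CUBIC)
cv2.imwrite('pics/c6.png',np.hstack([f(b),f(a)]))
E
```

```text
[ 505.55645371 -120.37622281   66.24918168] [1.79958325e+02 1.62658713e-03 7.98456893e+01] [-0.1578339  -0.59086758  3.66902786] [ 0.01039082 -0.03199604 -0.15534505] 60.19223995632578 63.68702416308224
```

View pics/c6.png

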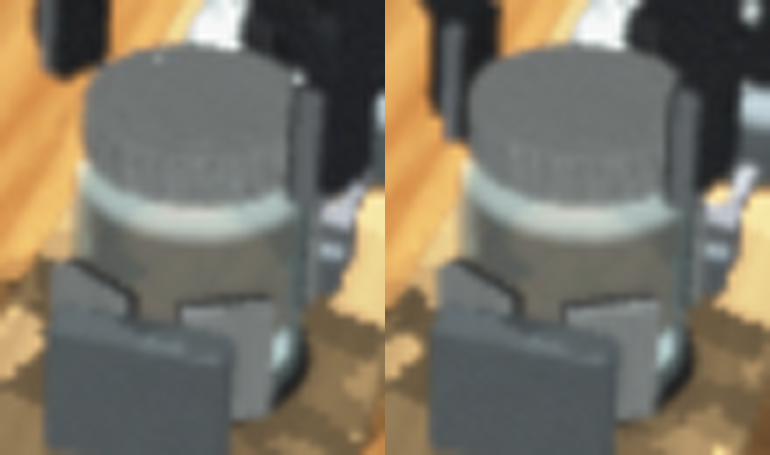

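The two crops look alike: jar, jaws and neck ring haven't moved. I'll check numerically whether the nut texture behind the glass shifted, before turning further.

```bash
python3 - <<'E'
from h import *
c=snap('side','side4')['frame'].astype(float)
a=np.load('pics/side3.npz')['frame'].astype(float);b=np.load('pics/side2.npz')['frame'].astype(float)
print('noise',np.abs(a-c)[218:228,264:288].mean())
t=b[218:228,268:284]
for nm,im in(('noise ref',c),('before/after',a)):
    pass
print('std',t.std(axis=(0,1)))
for dx in range(-8,9): print(dx, round(np.abs(a[218:228,268+dx:284+dx]-t).mean(),2), round(np.abs(a[218:228,268+dx:284+dx]-c[218:228,268:284]).mean(),2))
E
```

```text
noise 0.6916666666666667
std [19.73423421 20.17594096 18.733842  ]
-8 17.95 17.8
-7 15.8 15.66
-6 13.98 13.87
-5 12.13 12.05
-4 10.45 10.39
-3 8.39 8.34
-2 5.96 5.97
-1 3.0 3.04
0 0.73 0.68
1 2.7 2.67
2 4.69 4.61
3 6.24 6.13
4 7.52 7.43
5 8.71 8.68
6 9.88 9.87
7 10.96 10.89
8 11.97 11.86
```

Glass area unchanged to within noise, so the jar isn't turning. Continuing.

Request:
apply_moves:
  series: "0 0 -0.0004 -0.04 0.2;0 0 -0.0004 -0.04 0.2;0 0 -0.0004 -0.04 0.2;0 0 -0.0004 -0.04 0.2;0 0 -0.0004 -0.04 0.2"

```text
time: 12.95
tool_pos: [505.8, -120.5, 67.2]
tcp_rot: [179.9, 0.0, 102.7]
ft_force: [-0.2, -0.7, 6.1]
finger_gap: 60.3
grip_force: 63.9
```

```bash
python3 - <<'E'
from h import *
a=snap('side','side5')['frame'].astype(float);b=np.load('pics/side2.npz')['frame'].astype(float)
print(np.abs(a-b)[218:228,268:284].mean()); s=sense(); print(s['tool_pos'],s['wrist_torque'],s['tcp_rot'])
E
```

```text
0.8333333333333334
[ 505.80173495 -120.48919157   67.21975001] [ 0.03445387 -0.06379679  0.07475858] [1.79938378e+02 4.13039230e-02 1.03050995e+02]
```

Request:
apply_moves:
  series: "0 0 -0.0004 -0.04 0.2;0 0 -0.0004 -0.04 0.2;0 0 -0.0004 -0.04 0.2;0 0 -0.0004 -0.04 0.2;0 0 -0.0004 -0.04 0.2"

```text
time: 13.42
tool_pos: [505.9, -120.6, 67.9]
tcp_rot: [179.9, 0.1, 125.6]
ft_force: [0.1, -0.5, 5.4]
finger_gap: 60.5
grip_force: 63.9
```

Request:
apply_moves:
  series: "0 0 -0.0004 -0.04 0.2;0 0 -0.0004 -0.04 0.2;0 0 -0.0004 -0.04 0.2;0 0 0 -0.004 0.2;0 0 0 0 0.2"

```text
time: 13.83
tool_pos: [505.9, -120.5, 68.1]
tcp_rot: [180.0, 0.1, 139.7]
ft_force: [-0.5, -0.1, 5.2]
finger_gap: 60.1
grip_force: 63.8
```

```bash
python3 - <<'E'
from h import *
a=snap('side','side6')['frame'].astype(float);b=np.load('pics/side2.npz')['frame'].astype(float)
print(np.abs(a-b)[218:228,268:284].mean()); s=sense(); print(s['tool_pos'],s['ft_force'],s['wrist_torque'],s['tcp_rot'])
E
```

```text
0.7833333333333333
[ 505.85866824 -120.49977415   68.09817587] [ 0.57143278 -0.82508756  5.51549846] [ 0.02554829 -0.14253548  0.00770134] [1.79969359e+02 7.47596112e-02 1.39607798e+02]
```

Request:
apply_moves:
  series: "0 0 -0.005 0 0.2;0 0 -0.005 0 0.2;0 0 0 0 0.2"

```text
time: 14.13
tool_pos: [504.8, -120.1, 70.3]
tcp_rot: [-180.0, -0.0, 139.7]
ft_force: [-0.0, 0.3, -1.3]
finger_gap: 60.2
grip_force: 64.6
```

```bash
python3 - <<'E'
from h import *
a=snap('side','side7')['frame'].astype(float);b=np.load('pics/side2.npz')['frame'].astype(float)
print(np.abs(a-b)[218:228,268:284].mean()); s=sense(); print(s['tool_pos'],s['ft_force'],s['wrist_torque'],s['tcp_rot'])
E
```

```text
0.7916666666666666
[ 504.77076545 -120.0864598    70.14794039] [-0.02370301 -0.19242935 -0.27952916] [0.00638162 0.01773269 0.00875853] [-1.79981199e+02 -5.51933326e-02  1.39689054e+02]
```

The lid is free, with only its own weight on the wrist. Lifting about 31 mm.

Request:
apply_moves:
  series: "0 0 -0.01 0 0.2;0 0 -0.02 0 0.2;0 0 -0.025 0 0.2;0 0 -0.025 0 0.2;0 0 -0.02 0 0.2"

```text
time: 14.6
tool_pos: [505.7, -120.4, 102.0]
tcp_rot: [180.0, 0.1, 139.7]
ft_force: [0.0, -0.2, -0.2]
finger_gap: 60.4
grip_force: 64.7
```

Request:
apply_moves:
  series: "0 0 0 0 0.2;0 0 0 0 0.2;0 0 0 0 0.2;0 0 0 0 0.2;0 0 0 0 0.2"

```text
time: 15.02
tool_pos: [504.9, -120.1, 100.1]
tcp_rot: [-180.0, -0.0, 139.7]
ft_force: [0.0, 0.1, -1.0]
finger_gap: 60.0
grip_force: 64.7
```

Request:
apply_moves:
  series: "0 0 0 0 0.2;0 0 0 0 0.2;0 0 0 0 0.2;0 0 0 0 0.2;0 0 0 0 0.2"

```text
time: 15.43
tool_pos: [505.2, -120.3, 100.5]
tcp_rot: [-180.0, -0.0, 139.7]
ft_force: [-0.2, 0.1, -0.7]
finger_gap: 60.4
grip_force: 64.7
```

```bash
python3 - <<'E'
from h import *
a=snap('side','side8')['frame']
s=sense();print(s['tool_pos'],s['ft_force'],s['qd'].round(2),s['grip_force'])
cv2.imwrite('pics/c7.png',cv2.resize(a[110:270,220:350],None,fx=3.7,fy=3.7,interpolation=cv2.INTER_CUBIC))
E
```

```text
[ 505.21872913 -120.27374544  100.52463388] [-0.97366369  0.2374102  -0.11722492] [ 0.03  0.04  0.03 -0.13  0.06  0.03] 64.66177965514362
```

View pics/c7.png

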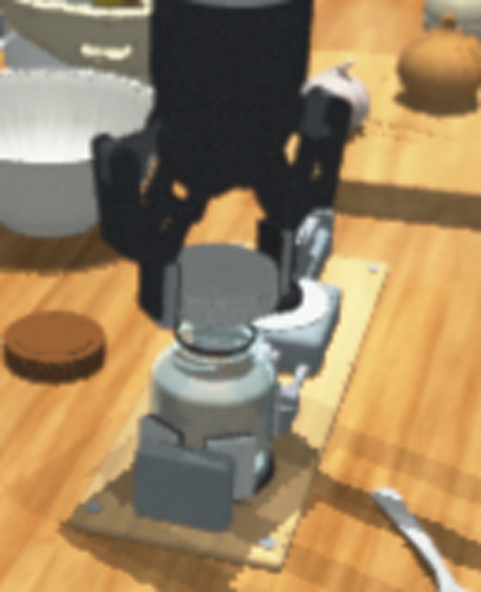

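The lid (crop (225,285)) is held level above the open neck (215,345), and the jar is still standing in the clamp. Handing in.

```bash
python3 -c "
from bench import hand_in
print(hand_in())"
```

```text
the job is handed in; nothing more can be done
None
```

The job is handed in with the clamp locked, the lid unscrewed and held level about 3 cm above the neck, and the jar still on its seat, all by my own camera and force checks; no verdict came back.

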